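# Rebuild the sprung spindle of the fossil polishing head

### The arm

A 6-joint arm with a two-finger parallel gripper is mounted at the origin on the work surface. World frame = base frame: x ahead of the robot, y to its left, z up, the work surface at z = 0. Lengths are in mm, angles in rad, forces in N, time in s.
With the tool pointing down it reaches from about 275 to 1000 mm from the base axis. Payload 8.4 kg.
Tool frame: the origin (TCP) lies at the very end of the fingers, on their centre line; the grasp point (between the pads) lies 19 mm behind it; z points along the fingers, y is the line along which they close (so a half turn about z gives the same grasp; the last joint's range is limited). The gripper opens to 85 mm and grips with 20 to 120 N. Pads are 22 mm wide; open, the fingers measure 114 mm over their backs; the gripper's body (76 mm by 85 mm) begins 54 mm behind the grasp point. The pads swing forward as they close: fully open they stand 13 mm farther back than shut.
Start: joints at [1.12, 0.353, 1.633, -0, 1.155, -0.002], TCP at [271.177, 563.108, 198.581] pointing down, gripper open.
Joint ranges: [-2.63, 2.63], [-0.92, 2.1], [0.06, 2.66], [-1.3, 4.44], [0, 2.69], [-3.02, 3.02]. Speed limits (rad/s): [2.22, 2.22, 2.79, 3.14, 3.14, 3.14].

### API

Orientations are given as [roll, pitch, yaw] about the fixed x, y, z axes, in that order (R = Rz(yaw) Ry(pitch) Rx(roll)).
In Python, from rig import sensors, grab_frame, camera_params, order gives the robot as it stands. The module is installed in compiled form; this text tells all that it offers.
- The arm moves only by the tool move_arm, never from a script. Its argument "motion" is a list of rows, each a list of 7 numbers: the turn, a rotation vector about the tool's x, y, z in a scale on which 1.0 is 2 rad, then the shift along the tool's x, y, z in normalised numbers (1 is 0.8 m), then the finger opening in m, from 0 to 0.0854. A call has 1 to 8 rows; each row is the pose to reach, as a shift and turn from the pose commanded when the call began, along the tool's axes at that moment; what a row does not reach only later rows make up. A row lasts 1/8 s, in which the tool goes at most 62.5 mm and 10.7 degrees, less where a joint would pass 70% of its speed; a pose out of reach is approached as far as the arm can. A call with a gripper value outside its range is refused whole. The fingers move at their own pace and stop on an object; "grip_force" is the grip in N (left out, the last holds). Time passes only in rows, so rows that repeat a pose let the fingers close. It gives the time, the measured TCP pose, the force, the opening and the grip force at its end, in the units of the state.
- sensors.sense(): the state, without advancing time (a new reading comes with each control period).
- grab_frame(name): name is "scene" or "top"; returns (picture, depth): 480x640x3 uint8, red, green, blue; 480x640 float32, mm along the optical axis (not along the pixel's ray), 0 where there is no reading.
- camera_params(name): a dict with "camera_matrix" (3x3 intrinsics, pixels), "world_from_camera" (4x4, takes a point from camera to world coordinates). Camera axes: x right, y down, z forward; pixel columns grow to the right and rows downward; lengths in mm; the calibration is good to about 2 mm. A picture is of the moment at which its call begins. camera_params takes no time and is no camera call.
- order.sign_off(): hands the job in; it is judged then, once.
The state is a dict: "clock": time; "qpos": joint angles; "qvel": joint speeds; "joint_efforts": joint torques, N m; "eef_pos": TCP position; "tcp_rot": TCP orientation; "contact_force": force on the tool from outside, world axes, zero at the start; "wrist_torque": the same for the moment, N m; "opening": opening from 0.0 (shut) to 1.0 (fully open); "grasp_force": force on a finger pad.
Only numpy, scipy, OpenCV 4.12 (cv2) and the standard library are available. Lean on these libraries where they do the work, as an engineer would, in place of code of your own. Each camera call takes 0.05 s, during which the arm holds its last target. There are 200 camera calls.

### The job

Rebuild the upright spindle of the polishing head: put the steel bearing on the shaft first, then the blue spacer, then the brass washer, each down flat on the one below. Then fit the red slotted cap over the yellow T head on top, press it down against the seat's spring and turn it about a quarter turn, so that when you let go the T head holds it down and the whole stack stays under spring load. Leave the other things on the bench where they are; the orange spacer is an old one and not to be used.

Things in the scene. Friction and masses are not known exactly. Their poses are not given: they have to be found in the camera images.
- spindle: Green round plinth fixed to the bench, 140 mm across, 38 mm high, with the upright shaft in its middle. Origin at the centre of its underside, z up along the shaft's axis. All heights given here are measured from this origin, which is at bench height. The shaft is fixed and does not turn. Its top stands 68 mm above the seat, so hold the rings near their top if the gripper is short.
- shaft_shoulder (a point): Point on the shaft's axis, 105 mm high. Up to here the steel shaft is 30 mm in diameter; above it a cone narrows to 20 mm diameter at 109 mm, then a neck of 10 mm diameter reaches up to the T head. Axes as the plinth's.
- t_head (a point): Centre of the top of the yellow T head, 130 mm high: a bar 28 mm long, 10 mm wide, from 122 to 130 mm high. The bar's length lies within 0.7 rad either way of the plinth's x axis, differently each time. This angle is NOT reported (this point's axes are the plinth's): see it from above, or find it by touch, trying the cap at several angles with a light push until it drops.
- seat (a joint): How far the sprung seat is pressed down, 0 to 0.010 m. The seat is an aluminium ring of 66 mm diameter around the shaft, its top 62 mm high when not pressed. The spring pushes up with 11 N at 0 and 17 N at 10 mm: it carries the weight of all the parts without sinking. With the cap locked it reads about 0.006.
- bearing: Steel ball bearing, a ring of 62 mm outer diameter, 34 mm bore, 16 mm high, about 0.20 kg, with a black groove and balls on its face; lies flat on the bench. Origin at its centre (mid-height), z along the bore. Either side may be up. Goes on first, on the seat.
- spacer: Blue spacer sleeve, 58 mm outer diameter, 34 mm bore, 18 mm high, about 0.10 kg; stands on the bench. Origin at its centre (mid-height), z along the bore. Either side may be up. Goes on second.
- washer: Thick brass washer, 64 mm outer diameter, 34 mm bore, 10 mm thick, about 0.18 kg; lies flat on the bench. Origin at its centre (mid-height), z along the bore. Either side may be up. Goes on third; its top is then 106 mm high.
- cap: Red round retaining cap, 60 mm outer diameter, 22 mm high, about 0.11 kg, right way up on the bench. Origin at the centre of its underside, z up, x along its slot. Goes on last. With slot and bar in line it drops until it rests on the washer (underside 106 mm high); crossed, it stops on the bar's top (underside 116 mm high).
- cap_slot (a point): Centre of the cap's top face, 22 mm above its underside. Through the top 8 mm goes a slot 34 mm long, 18 mm wide, along the cap's x axis, with a white mark at each end. It passes the bar when within about 0.25 rad of it and centred within 2 mm.
- cap_skirt (a point): Point on the cap's axis, 14 mm above its underside: below it the cap is a skirt with a 34 mm bore that goes over the shaft. From resting on the washer, press the cap down more than 6 mm (10 mm is the most), then turn it about a quarter turn either way, so that the bar lies across the slot. Let go, it rises against the bar's underside, its own underside then 100 mm high.
- ammonite: Bystander: brown fossil ammonite disc, 90 mm across, 20 mm thick. Origin under its centre.
- old_spacer: Bystander: old orange plastic spacer, 54 mm across, 24 mm high, not to be used. Origin at its centre.
- brush: Bystander: brush, 170 mm long, lying along its x axis.
- screwdriver: Bystander: screwdriver, 170 mm long, lying along its x axis.
- jar: Bystander: amber glass jar, 60 mm across, 85 mm high. Origin under its centre.
- mug: Bystander: blue mug, 76 mm across, 90 mm high. Origin under its centre.
- hammer: Bystander: hammer, 220 mm long, lying along its x axis.
Mind the look-alikes: they are no part of the job. Several things have the shape of the washer; the one meant has the colours described above.

How it is judged (in metres and radians):
On the way, in this order (a step that is already met when the one before it is completed fails the run):
1. the bearing sits on the sprung seat, around the shaft (horizontal distance between bearing and spindle below 0.006 m and (angle between bearing's own z axis and vertical below 0.1 rad or angle between bearing's own z axis and vertical above 3.04 rad) and z of bearing in the frame of spindle between 0.066 and 0.073 m and linear speed of bearing below 0.03 m/s), for 0.2 s.
2. the blue spacer sits on the bearing, around the shaft (horizontal distance between spacer and spindle below 0.006 m and (angle between spacer's own z axis and vertical below 0.1 rad or angle between spacer's own z axis and vertical above 3.04 rad) and z of spacer in the frame of spindle between 0.083 and 0.09 m and linear speed of spacer below 0.03 m/s), for 0.2 s.
3. the brass washer sits on the spacer, around the shaft (horizontal distance between washer and spindle below 0.006 m and (angle between washer's own z axis and vertical below 0.1 rad or angle between washer's own z axis and vertical above 3.04 rad) and z of washer in the frame of spindle between 0.097 and 0.104 m and linear speed of washer below 0.03 m/s), for 0.2 s.
At the end, for the whole second after the job is handed in: Bearing, spacer, washer and cap are on the shaft in that order from below, each within 6 mm of its axis and upright within 0.1 rad, at rest, each 3 to 10 mm lower than when resting on the unpressed seat; the seat stays pressed 4 to 9 mm by the locked cap (value of joint seat between 0.004 and 0.009 m and horizontal distance between each of bearing, spacer, washer, cap and spindle below 0.006 m and (angle between bearing's own z axis and vertical below 0.1 rad or angle between bearing's own z axis and vertical above 3.04 rad) and z of bearing in the frame of spindle between 0.06 and 0.067 m and linear speed of each of bearing, spacer, washer, cap below 0.02 m/s and (angle between spacer's own z axis and vertical below 0.1 rad or angle between spacer's own z axis and vertical above 3.04 rad) and z of spacer in the frame of spindle between 0.077 and 0.084 m and (angle between washer's own z axis and vertical below 0.1 rad or angle between washer's own z axis and vertical above 3.04 rad) and z of washer in the frame of spindle between 0.091 and 0.098 m and angle between cap's own z axis and vertical below 0.1 rad and z of cap in the frame of spindle between 0.096 and 0.103 m); the robot touches nothing.
It fails at once if a bystander is moved more than 30 mm (distance of any of ammonite, old_spacer, brush, screwdriver, jar, mug, hammer from where it was at the start of the episode above 0.03 m).
It also fails if it takes over 72 s, if anything falls off the work surface, if the arm or the gripper's body presses on something with over 40 N, if the wrist force passes 120 N, or if a joint passes its speed limit or range.

## Working session

There is one attempt and no reset: what is moved stays moved. The work goes in short steps, Python scripts to look and compute and a tool call to move; the robot and the scene stay as the last step left them, time stands still between calls to the robot, and variables do not carry over. Pictures are saved under pics/ and viewed, at most 10 in all, crops included, and the job is handed in when it is done.

Besides the shell and the picture viewer there is one more tool, called as name(argument=value, ...) on one line, values as JSON. move_arm: Moves the arm, as the interface text tells. Its arguments: {"type":"object","properties":{"motion":{"type":"array","items":{"type":"array","items":{"type":"number"}}},"grip_force":{"type":"number"}},"required":["motion"]}

```bash
mkdir -p pics
python3 - <<'E'
from rig import sensors, grab_frame, camera_params
import cv2,numpy as np
for n in("top","scene"):
    p,d=grab_frame(n); cv2.imwrite(f"pics/{n}0.png",p[:,:,::-1]); np.save(f"{n}_d.npy",d)
    c=camera_params(n); print(n,np.round(c["camera_matrix"],1).tolist(),np.round(c["world_from_camera"],3).tolist())
print(sensors.sense())
E
```

```text
top [[439.8, 0.0, 316.6], [0.0, 439.8, 242.5], [0.0, 0.0, 1.0]] [[0.05, -0.972, 0.23, 261.543], [-0.999, -0.048, 0.013, 39.032], [-0.002, -0.23, -0.973, 1079.113], [0.0, 0.0, 0.0, 1.0]]
scene [[437.5, 0.0, 328.0], [0.0, 437.5, 238.2], [0.0, 0.0, 1.0]] [[-0.331, 0.739, -0.587, 1071.296], [0.944, 0.259, -0.207, 256.945], [-0.001, -0.623, -0.783, 875.402], [0.0, 0.0, 0.0, 1.0]]
{'clock': 0.1, 'qpos': array([ 1.11959331e+00,  3.53599919e-01,  1.63406983e+00, -4.50376089e-05,
        1.15522286e+00, -2.41464513e-03]), 'qvel': array([-1.12573053e-03, -3.54143214e-04, -8.78230200e-06, -8.35188629e-05,
        3.41049549e-04, -1.42421079e-05]), 'joint_efforts': array([-1.45939766e-04, -6.06364346e+01, -3.42813027e+01, -8.99978750e-05,
        4.05344297e-03, -1.45201142e-05]), 'eef_pos': array([270.9820075 , 562.66111443, 197.91934925]), 'tcp_rot': array([-3.14029259e+00,  3.80414906e-05,  2.69282251e+00]), 'contact_force': array([-0.60705451, -0.22926828,  0.43856744]), 'wrist_torque': array([0.08602017, 0.01666976, 0.00016417]), 'grasp_force': 0.0, 'opening': 0.9973188483366269}
```

View pics/top0.png

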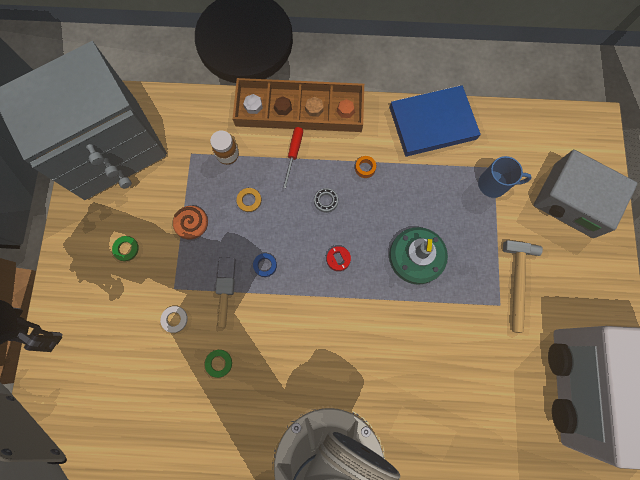

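View pics/scene0.png

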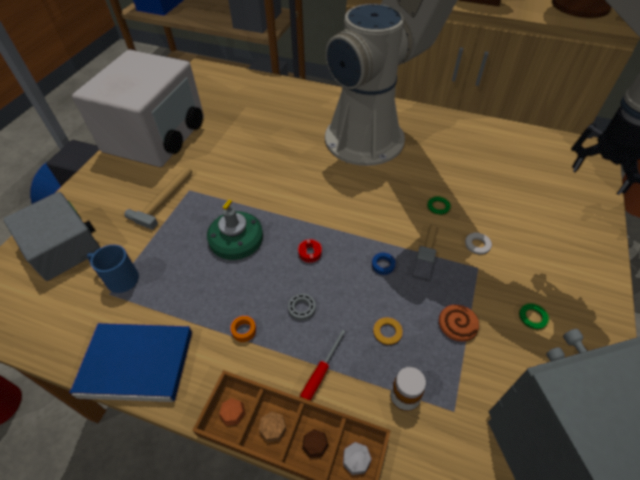

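The top view shows the bearing (326,200), blue spacer (264,265), brass washer (249,199), red cap (338,258) and spindle (419,254) with the yellow T head at (429,244). Old orange spacer is at (366,166).

```bash
cat > h.py <<'E'
import numpy as np,cv2
from rig import grab_frame,camera_params
def cloud(n):
    p,d=grab_frame(n); c=camera_params(n); K=c["camera_matrix"];T=np.array(c["world_from_camera"])
    v,u=np.mgrid[:480,:640]
    P=np.stack([(u-K[0][2])/K[0][0]*d,(v-K[1][2])/K[1][1]*d,d],-1)@T[:3,:3].T+T[:3,3]
    P[d==0]=np.nan
    return p,cv2.cvtColor(p,cv2.COLOR_RGB2HSV),P
def cast(n,uv,z):
    c=camera_params(n); K=np.array(c["camera_matrix"]);T=np.array(c["world_from_camera"])
    r=np.c_[np.array(uv,float),np.ones(len(uv))]@np.linalg.inv(K).T@T[:3,:3].T
    return T[:3,3]+r*((z-T[2,3])/r[:,2])[:,None]
def circ(n,mask,z):
    "centre of the min enclosing circle of mask pixels cast at height z"
    v,u=np.nonzero(mask); q=cast(n,np.c_[u,v],z)[:,:2].astype(np.float32)
    c,r=cv2.minEnclosingCircle(q); return np.round(c,1),round(r,1),len(q),np.round((q.min(0)+q.max(0))/2,1)
E
python3 - <<'E'
from h import *
R={"top":dict(bearing=(326,200,18),spacer=(264,265,15),washer=(249,199,15),cap=(338,258,16),spindle=(419,254,32)),
"scene":dict(bearing=(302,307,18),spacer=(384,264,15),washer=(388,331,18),cap=(310,251,15),spindle=(235,233,30))}
Ht=dict(bearing=16,spacer=18,washer=10,cap=22)
for n in R:
    p,h,P=cloud(n); v,u=np.mgrid[:480,:640]
    H,S,V=[h[...,i].astype(int) for i in range(3)]
    for k,(a,b,r) in R[n].items():
        reg=np.hypot(u-a,v-b)<r
        if k=="spindle":
            g=reg&(H>60)&(H<95)&(S>80)&(V>30)
            print(n,"plinth",circ(n,g&(abs(P[...,2]-38)<5),38))
            s=reg&(S<60)&(abs(P[...,2]-62)<6); print(" seat",circ(n,s,62))
            y=reg&(H>20)&(H<35)&(S>150)
            vv,uu=np.nonzero(y); q=cast(n,np.c_[uu,vv],130)[:,:2]; zz=P[...,2][y]; print(" T z",np.round(zz,0))
            t=zz>125
            for m in (t,np.ones_like(t)):
                if m.sum()>4:
                    c,sz,an=cv2.minAreaRect(q[m].astype(np.float32)); w,V2=np.linalg.eigh(np.cov(q[m].T)); print(" T",m.sum(),q[m].mean(0),c,sz,an,"pca",np.arctan2(V2[1,1],V2[0,1]),np.sqrt(w*12))
            continue
        z=P[...,2]; top=reg&(abs(z-Ht[k])<4)&(z>Ht[k]*.55)
        print(n,k,"depthtop",circ(n,top,Ht[k]),"medz",np.nanmedian(z[top]))
        if k=="cap":
            w=reg&(S<70)&(V>150); vv,uu=np.nonzero(w); q=cast(n,np.c_[uu,vv],22)[:,:2]; print(" marks",np.round(q).tolist())
            s=reg&top&(H<10)|reg&top&(H>170); print(" red", s.sum())
    if n=="top":
        a=cv2.resize(p[215:295,295:455],(640,320),interpolation=cv2.INTER_NEAREST); b=cv2.resize(p[160:240,230:350],(480,280),interpolation=cv2.INTER_NEAREST)
        o=np.zeros((600,640,3),np.uint8);o[:320]=a;o[320:,:480]=b; cv2.imwrite("pics/crop0.png",o[:,:,::-1])
E
```

```text
top bearing depthtop (array([626.2,  35.9]), 31.1, 304, array([626.1,  36.5], dtype=float32)) medz 16.01843310050822
top spacer depthtop (array([450.7, 179.4]), 28.9, 269, array([450.5, 179.3], dtype=float32)) medz 17.63846284561714
top washer depthtop (array([617. , 232.2]), 34.1, 324, array([618.3, 232.9], dtype=float32)) medz 9.976498439097213
top cap depthtop (array([475.3,  -1.8]), 30.0, 344, array([476. ,  -2.1], dtype=float32)) medz 21.76947587726454
 marks [[497.0, 10.0], [494.0, 10.0], [458.0, -11.0], [455.0, -14.0], [453.0, -14.0]]
 red 340
top plinth (array([ 490. , -196.4]), 66.1, 1357, array([ 491. , -196.5], dtype=float32))
 seat (array([ 492.1, -196.4]), 33.3, 396, array([ 492.3, -196. ], dtype=float32))
 T z [128. 132. 128. 131. 131. 128. 130. 130. 128. 130. 131. 132. 132. 132.
 128. 130. 129. 131. 128. 131. 129. 131. 131. 131. 129. 130. 133. 132.
 131. 129. 130. 128. 131. 131. 127. 129. 130. 133. 133. 127. 130. 131.
 127. 130. 132. 126. 131. 129. 131. 129. 130. 130. 131. 127.]
 T 54 [ 492.50530976 -197.2974013 ] (492.3945617675781, -196.92730712890625) (8.83374500274
[... 731 characters left out ...]
0.44186638966994
 marks []
 red 292
scene plinth (array([ 497.5, -194. ]), 64.2, 937, array([ 496.9, -194.6], dtype=float32))
 seat (array([ 495.4, -195.1]), 34.3, 308, array([ 495. , -196.6], dtype=float32))
 T z [129. 125. 129. 130. 128. 127. 123. 130. 129. 130. 128. 129. 124. 132.
 130. 128. 128. 124. 119. 127. 128. 124. 120.]
 T 17 [ 500.15208754 -194.8600845 ] (498.8472595214844, -195.79237365722656) (7.961826801300049, 15.774534225463867) 78.64981079101562 pca 2.7177137396557405 [ 8.18902641 16.65864835]
 T 23 [ 500.38228979 -193.453835  ] (499.8977355957031, -194.1809539794922) (12.560539245605469, 13.436539649963379) 19.296722412109375 pca 2.6710604620804057 [11.05929832 15.73500811]
```

View pics/crop0.png

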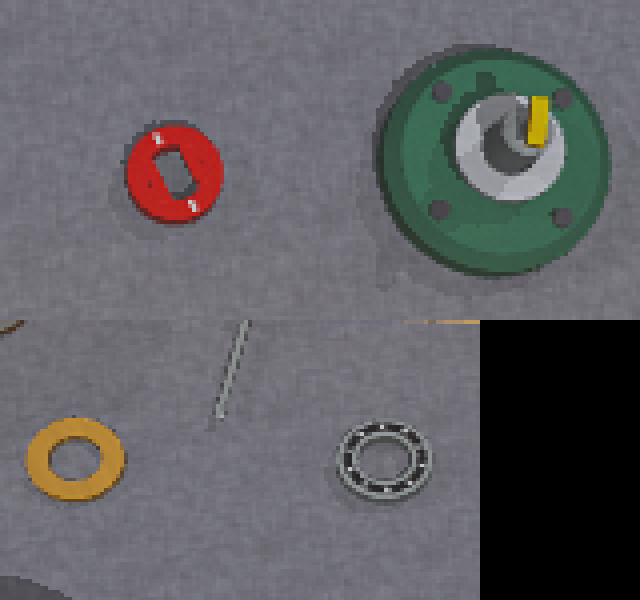

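Units first: shifts go in shares of 0.8 m and turns go in shares of 2 rad. So -0.549 m / 0.8 = -0.6863, -0.319 m / 0.8 = -0.3988, 1.122 rad / 2 = 0.561.

move_arm(motion=[[0, 0, 0.561, -0.6863, -0.3988, 0.075, 0.085], [0, 0, 0.561, -0.6863, -0.3988, 0.075, 0.085], [0, 0, 0.561, -0.6863, -0.3988, 0.075, 0.085], [0, 0, 0.561, -0.6863, -0.3988, 0.075, 0.085], [0, 0, 0.561, -0.6863, -0.3988, 0.075, 0.085], [0, 0, 0.561, -0.6863, -0.3988, 0.075, 0.085], [0, 0, 0.561, -0.6863, -0.3988, 0.075, 0.085], [0, 0, 0.561, -0.6863, -0.3988, 0.075, 0.085]], grip_force=40)

```text
clock: 1.2
eef_pos: [551.4, 149.2, 151.4]
tcp_rot: [3.141, -0.0, 1.571]
contact_force: [0.4, 0.6, 0.7]
opening: 0.996
grasp_force: 0.0
```

Scaled: -0.113 m / 0.8 = -0.1413, 0.0756 m / 0.8 = 0.0945.

move_arm(motion=[[0, 0, 0, -0.07, 0.0475, 0.0375, 0.085], [0, 0, 0, -0.1413, 0.0945, 0.075, 0.085], [0, 0, 0, -0.1413, 0.0945, 0.1125, 0.085], [0, 0, 0, -0.1413, 0.0945, 0.1125, 0.085], [0, 0, 0, -0.1413, 0.0945, 0.1125, 0.085]])

```text
clock: 1.82
eef_pos: [625.9, 38.7, 62.2]
tcp_rot: [-3.142, -0.0, 1.571]
contact_force: [0.1, 0.3, 0.3]
opening: 0.992
grasp_force: 0.0
```

Scaled: 0.057 m / 0.8 = 0.0713, -0.0023 m / 0.8 = -0.0029.

move_arm(motion=[[0, 0, 0, -0.0029, 0.0013, 0.0563, 0.085], [0, 0, 0, -0.0029, 0.0013, 0.0713, 0.085], [0, 0, 0, -0.0029, 0.0013, 0.0713, 0.055], [0, 0, 0, -0.0029, 0.0013, 0.0713, 0.055], [0, 0, 0, -0.0029, 0.0013, 0.0713, 0.055], [0, 0, 0, -0.0029, 0.0013, 0.0713, 0.055], [0, 0, 0, -0.0029, 0.0013, 0.0713, 0.055]])

```text
clock: 2.7
eef_pos: [627.2, 35.7, 4.9]
tcp_rot: [3.141, -0.0, 1.571]
contact_force: [0.1, 0.0, 0.7]
opening: 0.644
grasp_force: 0.0
```

Run:
```python
from h import *
p,d=grab_frame("scene"); cv2.imwrite("pics/s1.png",cv2.resize(p[200:380,200:440],(800,600))[:,:,::-1])
```

```text
(no output)
```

View pics/s1.png

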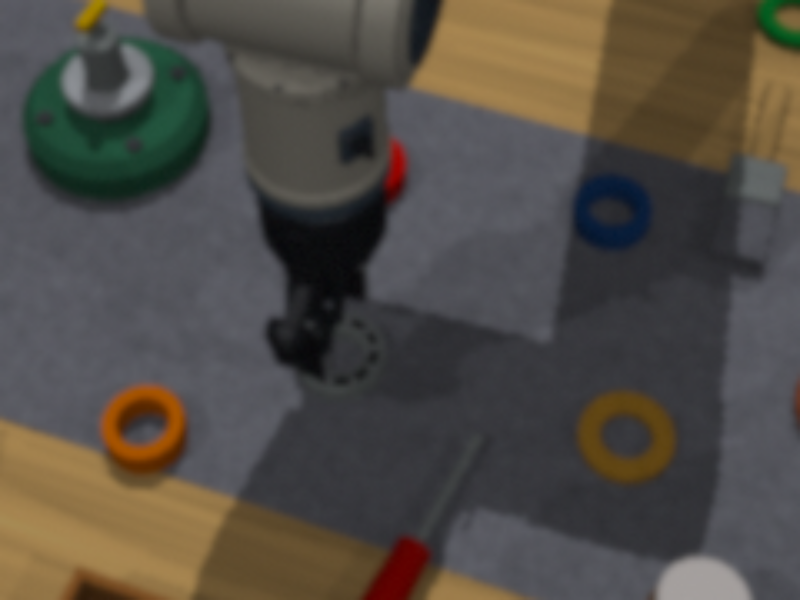

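The scene crop shows the bearing (342,352) with the front finger at about (297,340), apparently above it or to one side; I'll check with the depth data.

Run:
```python
from h import *
for n in("scene","top"):
    p,h,P=cloud(n)
    m=(abs(P[...,0]-627)<80)&(abs(P[...,1]-36)<60)&(P[...,2]>22)&(P[...,2]<75)
    q=P[m]; print(n,len(q))
    for a in range(20,75,6):
        s=q[(q[:,2]>=a)&(q[:,2]<a+6)]
        if len(s): print(a,len(s),s.min(0).round(),s.max(0).round(),s.mean(0).round())
    b=(np.hypot(P[...,0]-627,P[...,1]-36)<45)&(P[...,2]>8)&(P[...,2]<20)
    print("b",circ(n,b,16),np.nanmax(P[b],0),np.nanmin(P[b],0))
```

```text
scene 86
38 10 [597.  32.  40.] [661.  45.  44.] [612.  39.  43.]
44 15 [596.  29.  45.] [667.  46.  50.] [625.  39.  48.]
50 19 [596.  32.  50.] [668.  46.  56.] [633.  41.  53.]
56 15 [597.  35.  56.] [668.  46.  62.] [628.  42.  59.]
62 17 [593.  38.  63.] [668.  46.  68.] [631.  43.  65.]
68 9 [594.  38.  68.] [661.  47.  73.] [619.  44.  71.]
74 1 [600.  41.  74.] [600.  41.  74.] [600.  41.  74.]
b (array([628.9,  37.2]), 32.3, 268, array([628.9,  38.7], dtype=float32)) [657.39115463  66.60200324  19.48762692] [595.20656155   8.83149646   8.0159834 ]
top 0Traceback (most recent call last):
  File "<stdin>", line 10, in <module>
  File "h.py", line 16, in circ
    c,r=cv2.minEnclosingCircle(q); return np.round(c,1),round(r,1),len(q),np.round((q.min(0)+q.max(0))/2,1)
                                                                                    ~~~~~^^^
    return umr_minimum(a, axis, None, out, keepdims, initial, where)
ValueError: zero-size array to reduction operation minimum which has no identity
```

Run:
```python
from h import *
p,h,P=cloud("scene")
for v in range(296,318,2):
    print(v,[tuple(P[v,u].round().astype(int)) if np.isfinite(P[v,u,0]) else None for u in range(280,304,4)],p[v,280:304:4].sum(1))
cv2.imwrite("pics/s2.png",cv2.resize(p[280:330,270:336],(792,600),interpolation=cv2.INTER_NEAREST)[:,:,::-1])
```

```text
296 [(np.int64(689), np.int64(24), np.int64(146)), (np.int64(684), np.int64(30), np.int64(143)), (np.int64(682), np.int64(38), np.int64(144)), (np.int64(659), np.int64(34), np.int64(105)), (np.int64(659), np.int64(43), np.int64(109)), (np.int64(657), np.int64(51), np.int64(111))] [191 118 109 106  46  60]
298 [(np.int64(691), np.int64(25), np.int64(143)), (np.int64(690), np.int64(33), np.int64(146)), (np.int64(687), np.int64(40), np.int64(145)), (np.int64(678), np.int64(44), np.int64(132)), (np.int64(660), np.int64(43), np.int64(103)), (np.int64(610), np.int64(28), np.int64(16))] [128 114  96  96  52 110]
300 [(np.int64(695), np.int64(27), np.int64(143)), (np.int64(693), np.int64(34), np.int64(144)), (np.int64(690), np.int64(41), np.int64(143)), (np.int64(684), np.int64(47), np.int64(136)), (np.int64(663), np.int64(44), np.int64(100)), (np.int64(612), np.int64(28), np.int64(9))] [123 122  85  43  64 135]
302 [(np.int64(693), np.int64(25), np.int64(131)), (np.int64(694), np.int64(34), np.int64(138)), (np.int64(693), np.int64(42), np.int64(141)), (np.int64(689), np.int64(49), np.int64(
[... 1526 characters left out ...]
3), np.int64(41), np.int64(50)), (np.int64(643), np.int64(40), np.int64(14))] [274 278 199 120  74 152]
314 [(np.int64(657), np.int64(-3), np.int64(3)), (np.int64(652), np.int64(4), np.int64(-1)), (np.int64(649), np.int64(13), np.int64(0)), (np.int64(653), np.int64(25), np.int64(14)), (np.int64(650), np.int64(33), np.int64(13)), (np.int64(646), np.int64(41), np.int64(11))] [272 266 226 183 139 130]
316 [(np.int64(660), np.int64(-2), np.int64(0)), (np.int64(656), np.int64(6), np.int64(-1)), (np.int64(653), np.int64(15), np.int64(-2)), (np.int64(656), np.int64(26), np.int64(11)), (np.int64(654), np.int64(35), np.int64(13)), (np.int64(652), np.int64(44), np.int64(15))] [261 259 249 170 191 189]
```

View pics/s2.png

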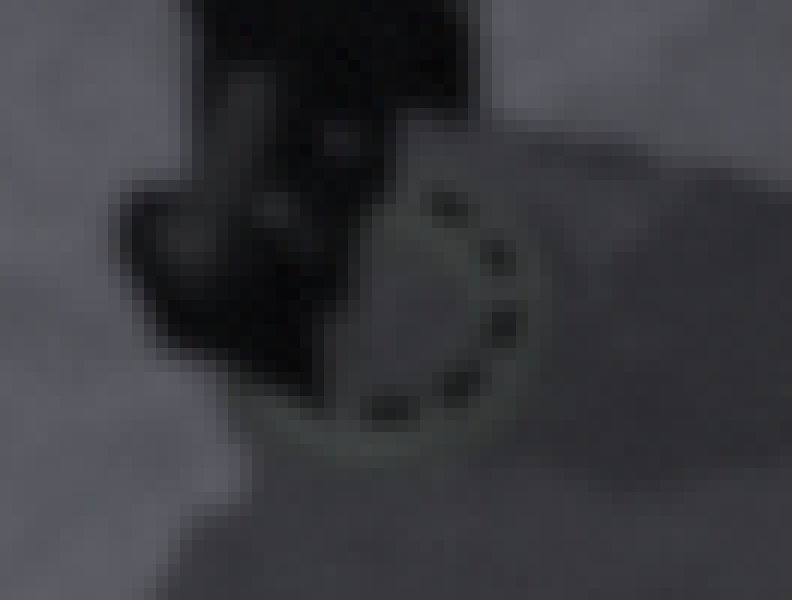

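The finger tip ends at about (297,314), above the bearing's top face: open, the tips stand about 13 mm behind the TCP. I'll go lower.

Scaled: 0.008 m / 0.8 = 0.01.

move_arm(motion=[[0, 0, 0, 0, 0, 0, 0.085], [0, 0, 0, 0, 0, 0, 0.085], [0, 0, 0, 0, 0, 0.01, 0.085], [0, 0, 0, 0, 0, 0.01, 0.055], [0, 0, 0, 0, 0, 0.01, 0.055], [0, 0, 0, 0, 0, 0.01, 0.055], [0, 0, 0, 0, 0, 0.01, 0.055], [0, 0, 0, 0, 0, 0.01, 0.055]])

```text
clock: 3.9
eef_pos: [627.1, 35.8, -3.4]
tcp_rot: [3.141, -0.0, 1.571]
contact_force: [-0.0, -0.5, 0.2]
opening: 0.646
grasp_force: 0.0
```

Run:
```python
from h import *
from rig import sensors
s=sensors.sense(); print(s["eef_pos"],s["qpos"])
p,h,P=cloud("scene")
m=(abs(P[...,0]-627)<60)&(abs(P[...,1]-36)<30)&(p.sum(2)<110)&(P[...,2]>5)
q=P[m]; i=np.argsort(q[:,2])[:14]; print(q[i].round().tolist())
cv2.imwrite("pics/s3.png",cv2.resize(p[280:330,270:336],(792,600),interpolation=cv2.INTER_NEAREST)[:,:,::-1])
```

```text
[627.09333407  35.75785001  -3.3591043 ] [5.45704496e-02 5.98928102e-01 1.75819896e+00 3.15955453e-06
 7.84340106e-01 5.45549132e-02]
[[621.0, 19.0, 11.0], [644.0, 43.0, 13.0], [633.0, 58.0, 14.0], [601.0, 19.0, 14.0], [637.0, 55.0, 14.0], [643.0, 47.0, 14.0], [647.0, 44.0, 14.0], [621.0, 58.0, 15.0], [609.0, 54.0, 15.0], [646.0, 46.0, 15.0], [637.0, 57.0, 15.0], [644.0, 46.0, 15.0], [623.0, 61.0, 15.0], [635.0, 57.0, 16.0]]
```

View pics/s3.png

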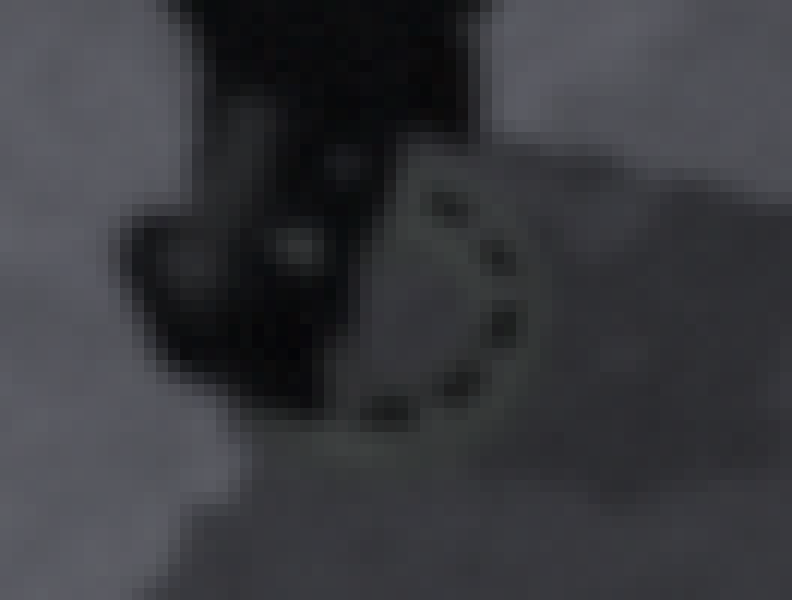

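The finger tip, at about crop (300,410), still sits above the ring face. I'll go down further in steps, watching the force.

Scaled: 0.006 m / 0.8 = 0.0075.

move_arm(motion=[[0, 0, 0, 0, 0, 0, 0.085], [0, 0, 0, 0, 0, 0, 0.085], [0, 0, 0, 0, 0, 0.0075, 0.085], [0, 0, 0, 0, 0, 0.0075, 0.055], [0, 0, 0, 0, 0, 0.0075, 0.055], [0, 0, 0, 0, 0, 0.0075, 0.055], [0, 0, 0, 0, 0, 0.0075, 0.055]])

```text
clock: 4.82
eef_pos: [627.1, 35.7, -9.4]
tcp_rot: [3.141, 0.0, 1.571]
contact_force: [-0.0, 0.3, -0.5]
opening: 0.644
grasp_force: 0.0
```

Scaled: 0.003 m / 0.8 = 0.0038, 0.002 m / 0.8 = 0.0025.

move_arm(motion=[[0, 0, 0, 0, 0, 0.0013, 0.055], [0, 0, 0, 0, 0, 0.0025, 0.055], [0, 0, 0, 0, 0, 0.0038, 0.055]])

```text
clock: 5.2
eef_pos: [627.1, 35.8, -12.5]
tcp_rot: [-3.142, -0.0, 1.571]
contact_force: [-0.4, 0.6, 0.1]
opening: 0.643
grasp_force: 0.0
```

Scaled: 0.002 m / 0.8 = 0.0025, 0.001 m / 0.8 = 0.0013.

move_arm(motion=[[0, 0, 0, 0, 0, 0.0013, 0.055], [0, 0, 0, 0, 0, 0.0025, 0.055]])

```text
clock: 5.45
eef_pos: [627.0, 35.8, -14.5]
tcp_rot: [-3.142, -0.0, 1.571]
contact_force: [0.4, -0.6, 0.5]
opening: 0.644
grasp_force: 0.0
```

Run:
```python
from h import *
p,h,P=cloud("scene")
for u in (290,293,296,299):
    print(u,[(v,*P[v,u].round().astype(int).tolist()) for v in range(306,322)])
```

```text
290 [(306, 693, 45, 126), (307, 693, 45, 123), (308, 694, 45, 120), (309, 695, 46, 118), (310, 694, 45, 113), (311, 692, 44, 105), (312, 692, 43, 99), (313, 689, 41, 90), (314, 685, 38, 76), (315, 686, 39, 74), (316, 667, 28, 31), (317, 654, 20, -2), (318, 657, 21, 1), (319, 660, 23, 2), (320, 663, 24, 2), (321, 663, 24, -1)]
293 [(306, 683, 47, 111), (307, 683, 47, 108), (308, 683, 46, 103), (309, 686, 47, 104), (310, 683, 46, 95), (311, 686, 47, 96), (312, 687, 47, 94), (313, 688, 47, 91), (314, 688, 47, 87), (315, 687, 46, 81), (316, 687, 46, 76), (317, 668, 35, 32), (318, 656, 28, 2), (319, 657, 29, 0), (320, 658, 28, -4), (321, 661, 30, -1)]
296 [(306, 664, 43, 77), (307, 666, 44, 78), (308, 667, 44, 74), (309, 668, 44, 72), (310, 668, 44, 68), (311, 664, 42, 56), (312, 664, 42, 52), (313, 664, 41, 47), (314, 665, 42, 44), (315, 665, 41, 39), (316, 665, 41, 36), (317, 668, 42, 36), (318, 668, 42, 32), (319, 656, 35, 2), (320, 657, 36, 0), (321, 659, 36, -2)]
299 [(306, 657, 47, 68), (307, 657, 46, 64), (308, 662, 49, 69), (309, 662, 48, 65), (310, 657, 46, 50), (311, 658, 46, 49), (312, 659, 46, 45), (313, 658, 45, 39), (314, 660, 46, 39), (315, 659, 45, 32), (316, 659, 45, 28), (317, 661, 46, 26), (318, 656, 43, 13), (319, 656, 43, 6), (320, 656, 42, 1), (321, 658, 43, 1)]
```

Scaled: 0.012 m / 0.8 = 0.015.

move_arm(motion=[[0, 0, 0, 0, 0, 0, 0.085], [0, 0, 0, 0, 0, 0, 0.085], [0, 0, 0, 0, 0, 0.015, 0.085], [0, 0, 0, 0, 0, 0.015, 0.055], [0, 0, 0, 0, 0, 0.015, 0.055], [0, 0, 0, 0, 0, 0.015, 0.055], [0, 0, 0, 0, 0, 0.015, 0.055]])

```text
clock: 6.38
eef_pos: [626.6, 35.7, -26.5]
tcp_rot: [-3.141, 0.0, 1.571]
contact_force: [-2.8, 0.0, 2.1]
opening: 0.694
grasp_force: 42.9
```

Scaled: 0.003 m / 0.8 = 0.0038.

move_arm(motion=[[0, 0, 0, 0, 0, 0, 0.085], [0, 0, 0, 0, 0, 0, 0.085], [0, 0, 0, 0, 0, 0.0038, 0.085], [0, 0, 0, 0, 0, 0.0038, 0.055], [0, 0, 0, 0, 0, 0.0038, 0.055], [0, 0, 0, 0, 0, 0.0038, 0.055], [0, 0, 0, 0, 0, 0.0038, 0.055]])

```text
clock: 7.25
eef_pos: [626.9, 35.7, -29.0]
tcp_rot: [-3.141, 0.0, 1.571]
contact_force: [-2.2, -0.1, 5.8]
opening: 0.699
grasp_force: 41.9
```

Scaled: -0.165 m / 0.8 = -0.2063, -0.15 m / 0.8 = -0.1875.

move_arm(motion=[[0, 0, 0, 0, 0, 0, 0.055], [0, 0, 0, 0, 0, -0.0125, 0.055], [0, 0, 0, 0, 0, -0.0625, 0.055], [0, 0, 0, 0, 0, -0.125, 0.055], [0, 0, 0, 0, 0, -0.1875, 0.055], [0, 0, 0, 0, 0, -0.2063, 0.055], [0, 0, 0, 0, 0, -0.2063, 0.055]], grip_force=60)

```text
clock: 8.12
eef_pos: [627.4, 35.8, 136.2]
tcp_rot: [3.14, -0.0, 1.571]
contact_force: [0.8, -0.3, -2.7]
opening: 0.684
grasp_force: 65.6
```

Run:
```python
from h import *
p,h,P=cloud("scene")
cv2.imwrite("pics/s4.png",cv2.resize(p[180:330,230:380],(600,600),interpolation=cv2.INTER_CUBIC)[:,:,::-1])
```

```text
(no output)
```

View pics/s4.png

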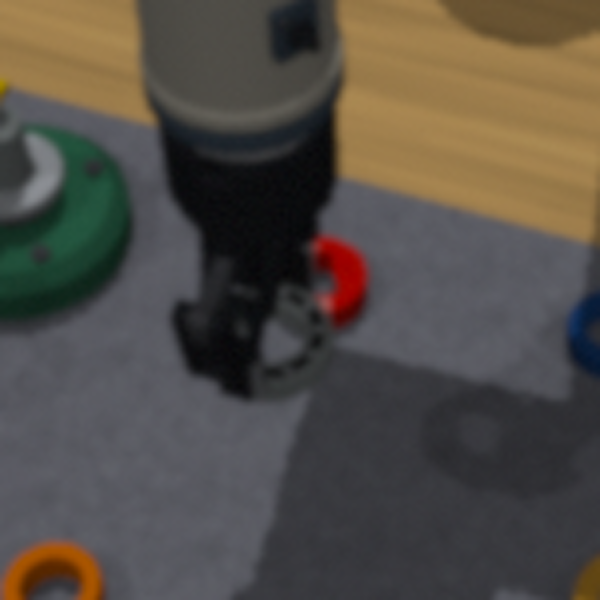

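The bearing is gripped level at (290,345) in the crop, clear of the bench. Now to the spindle.

Scaled: -0.2328 m / 0.8 = -0.291, -0.186 m / 0.8 = -0.2325.

move_arm(motion=[[0, 0, 0, -0.0588, -0.0338, 0, 0.055], [0, 0, 0, -0.1163, -0.0675, 0, 0.055], [0, 0, 0, -0.175, -0.1, 0, 0.055], [0, 0, 0, -0.2325, -0.1338, 0, 0.055], [0, 0, 0, -0.291, -0.1675, 0, 0.055], [0, 0, 0, -0.291, -0.1675, 0, 0.055], [0, 0, 0, -0.291, -0.1675, 0, 0.055]])

```text
clock: 9.05
eef_pos: [492.2, -196.6, 134.0]
tcp_rot: [-3.139, -0.001, 1.57]
contact_force: [-0.2, 0.6, -2.0]
opening: 0.683
grasp_force: 65.6
```

Scaled: 0.052 m / 0.8 = 0.065, 0.0013 m / 0.8 = 0.0016.

move_arm(motion=[[0, 0, 0, -0.0005, 0.0016, 0, 0.055], [0, 0, 0, -0.0005, 0.0016, 0.025, 0.055], [0, 0, 0, -0.0005, 0.0016, 0.05, 0.055], [0, 0, 0, -0.0005, 0.0016, 0.065, 0.055], [0, 0, 0, -0.0005, 0.0016, 0.065, 0.055]])

```text
clock: 9.68
eef_pos: [493.7, -196.3, 82.4]
tcp_rot: [-3.139, -0.001, 1.572]
contact_force: [-1.9, -0.3, -3.7]
opening: 0.687
grasp_force: 70.7
```

Scaled: 0.009 m / 0.8 = 0.0113, 0.006 m / 0.8 = 0.0075.

move_arm(motion=[[0, 0, 0, 0, 0, 0.0038, 0.055], [0, 0, 0, 0, 0, 0.0075, 0.055], [0, 0, 0, 0, 0, 0.0113, 0.055], [0, 0, 0, 0, 0, 0.0113, 0.055]])

```text
clock: 10.18
eef_pos: [494.1, -197.3, 74.4]
tcp_rot: [-3.141, -0.0, 1.571]
contact_force: [-4.6, -0.4, -2.9]
opening: 0.681
grasp_force: 70.7
```

Scaled: 0.024 m / 0.8 = 0.03, -0.0015 m / 0.8 = -0.0019.

move_arm(motion=[[0, 0, 0, 0, -0.0019, 0, 0.055], [0, 0, 0, 0, -0.0019, 0.01, 0.055], [0, 0, 0, 0, -0.0019, 0.02, 0.055], [0, 0, 0, 0, -0.0019, 0.03, 0.055], [0, 0, 0, 0, -0.0019, 0.03, 0.055]])

```text
clock: 10.8
eef_pos: [492.2, -197.2, 49.5]
tcp_rot: [-3.14, -0.001, 1.571]
contact_force: [-2.3, -1.9, -4.1]
opening: 0.687
grasp_force: 70.7
```

Scaled: 0.0145 m / 0.8 = 0.0181, 0.012 m / 0.8 = 0.015.

move_arm(motion=[[0, 0, 0, 0, 0, 0.0075, 0.055], [0, 0, 0, 0, 0, 0.015, 0.055], [0, 0, 0, 0, 0, 0.0181, 0.055], [0, 0, 0, 0, 0, 0.0181, 0.055]])

```text
clock: 11.3
eef_pos: [492.6, -197.4, 35.7]
tcp_rot: [-3.141, -0.0, 1.571]
contact_force: [-3.3, -3.4, -4.1]
opening: 0.686
grasp_force: 70.7
```

Scaled: -0.12 m / 0.8 = -0.15, -0.06 m / 0.8 = -0.075.

move_arm(motion=[[0, 0, 0, 0, 0, 0.0019, 0.055], [0, 0, 0, 0, 0, 0.0019, 0.085], [0, 0, 0, 0, 0, 0.0019, 0.085], [0, 0, 0, 0, 0, 0.0019, 0.085], [0, 0, 0, 0, 0, -0.075, 0.085], [0, 0, 0, 0, 0, -0.15, 0.085], [0, 0, 0, 0.075, 0, -0.15, 0.085], [0, 0, 0, 0.15, 0, -0.15, 0.085]])

```text
clock: 12.3
eef_pos: [493.6, -76.6, 157.3]
tcp_rot: [3.139, 0.0, 1.569]
contact_force: [0.6, 0.3, 0.2]
opening: 0.997
grasp_force: 0.0
```

move_arm(motion=[[0, 0, 0, 0.075, -0.0125, 0, 0.085], [0, 0, 0, 0.15, -0.025, 0.0375, 0.085], [0, 0, 0, 0.225, -0.0375, 0.075, 0.085], [0, 0, 0, 0.3, -0.05, 0.075, 0.085], [0, 0, 0, 0.32, -0.0513, 0.075, 0.085], [0, 0, 0, 0.32, -0.0513, 0.075, 0.085]])

```text
clock: 13.05
eef_pos: [451.8, 180.2, 96.1]
tcp_rot: [3.141, -0.0, 1.574]
contact_force: [-0.4, 1.0, 0.1]
opening: 0.994
grasp_force: 0.0
```

Run:
```python
from h import *
from rig import sensors
print(sensors.sense()["eef_pos"])
v,u=np.mgrid[:480,:640]
for n,(a,b) in dict(top=(419,254),scene=(235,233)).items():
    p,h,P=cloud(n); z=P[...,2]
    m=(np.hypot(u-a,v-b)<28)&(z>70)&(z<86)&(np.hypot(P[...,0]-493,P[...,1]+196)<40)
    print(n,circ(n,m,78),np.nanmedian(z[m]))
```

```text
[451.76030294 180.22903438  96.1179629 ]
top (array([ 492.2, -194.7]), 31.8, 360, array([ 492.4, -195.8], dtype=float32)) 77.72103559594683
scene (array([ 496.2, -193.7]), 32.5, 300, array([ 495.8, -194. ], dtype=float32)) 76.69871928152924
```

Scaled: 0.1225 m / 0.8 = 0.1531, -0.0014 m / 0.8 = -0.0018.

move_arm(motion=[[0, 0, 0, -0.0018, 0, 0.0625, 0.085], [0, 0, 0, -0.0018, 0, 0.125, 0.085], [0, 0, 0, -0.0018, 0, 0.1531, 0.085], [0, 0, 0, -0.0018, 0, 0.1531, 0.085], [0, 0, 0, -0.0018, 0, 0.1531, 0.05], [0, 0, 0, -0.0018, 0, 0.1531, 0.05], [0, 0, 0, -0.0018, 0, 0.1531, 0.05], [0, 0, 0, -0.0018, 0, 0.1531, 0.05]], grip_force=50)

```text
clock: 14.15
eef_pos: [452.9, 177.1, -24.7]
tcp_rot: [3.139, -0.0, 1.571]
contact_force: [-0.7, -3.7, 9.1]
opening: 0.641
grasp_force: 51.0
```

Scaled: -0.18 m / 0.8 = -0.225, -0.13 m / 0.8 = -0.1625.

move_arm(motion=[[0, 0, 0, 0, 0, 0, 0.05], [0, 0, 0, 0, 0, -0.0375, 0.05], [0, 0, 0, 0, 0, -0.1, 0.05], [0, 0, 0, 0, 0, -0.1625, 0.05], [0, 0, 0, 0, 0, -0.225, 0.05], [0, 0, 0, 0, 0, -0.225, 0.05], [0, 0, 0, 0, 0, -0.225, 0.05]], grip_force=60)

```text
clock: 15.02
eef_pos: [451.6, 177.0, 153.9]
tcp_rot: [3.141, -0.0, 1.571]
contact_force: [0.0, -0.1, -1.5]
opening: 0.636
grasp_force: 64.5
```

Run:
```python
from h import *
from rig import sensors
print(sensors.sense()["eef_pos"])
for n in("scene","top"):
    p,h,P=cloud(n)
    m=(h[...,0]>100)&(h[...,0]<125)&(h[...,1]>120)&(np.hypot(P[...,0]-452,P[...,1]-178)<50)
    q=P[m]; print(n,len(q),q.min(0).round(1),q.max(0).round(1),np.median(q[:,2]))
    t=m&(P[...,2]>np.nanpercentile(q[:,2],60)-4); print(circ(n,t,np.nanpercentile(q[:,2],80)))
    if n=="scene": v,u=np.nonzero(m); a,b=int(v.mean()),int(u.mean()); cv2.imwrite("pics/s5.png",cv2.resize(p[a-50:a+50,b-50:b+50],(600,600),interpolation=cv2.INTER_CUBIC)[:,:,::-1])
```

```text
[451.62583141 177.02800576 153.87345191]
scene 141 [427.1 161.  184.3] [489.1 205.6 255.6] 193.99800989411483
(array([455.6, 180.5]), 27.7, 114, array([454. , 183.5], dtype=float32))
top 1 [468.1 157.7 194.8] [468.1 157.7 194.8] 194.8094255934766
(array([468.1, 157.7]), 0.0, 1, array([468.1, 157.7], dtype=float32))
```

View pics/s5.png

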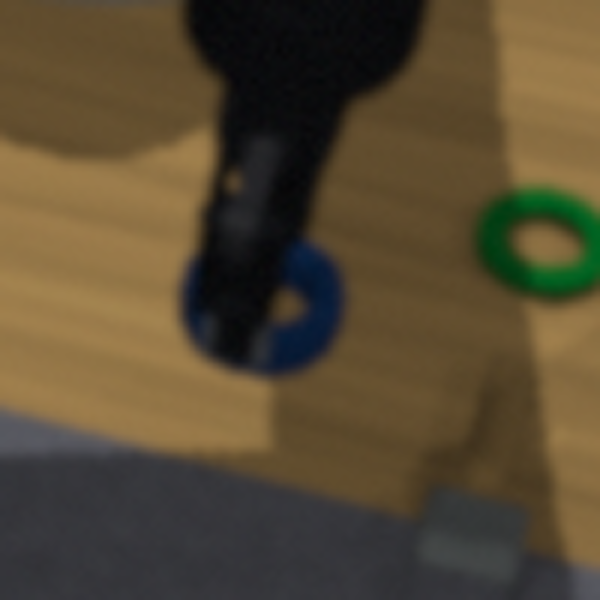

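The spacer is held level, at about (265,310) in the crop.

Scaled: -0.375 m / 0.8 = -0.4688, 0.0404 m / 0.8 = 0.0505.

move_arm(motion=[[0, 0, 0, -0.0725, 0.0075, 0, 0.05], [0, 0, 0, -0.145, 0.015, 0, 0.05], [0, 0, 0, -0.2175, 0.0225, 0, 0.05], [0, 0, 0, -0.29, 0.03, 0, 0.05], [0, 0, 0, -0.3625, 0.0375, 0, 0.05], [0, 0, 0, -0.435, 0.045, 0, 0.05], [0, 0, 0, -0.4688, 0.0505, 0, 0.05], [0, 0, 0, -0.4688, 0.0505, 0, 0.05]])

```text
clock: 16.12
eef_pos: [491.5, -199.4, 152.0]
tcp_rot: [-3.139, -0.001, 1.568]
contact_force: [-0.7, 1.7, -1.3]
opening: 0.634
grasp_force: 64.5
```

Scaled: 0.03 m / 0.8 = 0.0375, 0.02 m / 0.8 = 0.025.

move_arm(motion=[[0, 0, 0, 0, 0, 0.025, 0.05], [0, 0, 0, 0, 0, 0.0375, 0.05], [0, 0, 0, 0, 0, 0.0375, 0.05]])

```text
clock: 16.5
eef_pos: [491.3, -196.8, 122.4]
tcp_rot: [-3.139, -0.001, 1.572]
contact_force: [-0.4, 0.0, -0.0]
opening: 0.636
grasp_force: 64.5
```

Scaled: 0.042 m / 0.8 = 0.0525, -0.001 m / 0.8 = -0.0013.

move_arm(motion=[[0, 0, 0, -0.0013, 0.0009, 0, 0.05], [0, 0, 0, -0.0013, 0.0009, 0.0188, 0.05], [0, 0, 0, -0.0013, 0.0009, 0.0375, 0.05], [0, 0, 0, -0.0013, 0.0009, 0.045, 0.05], [0, 0, 0, -0.0013, 0.0009, 0.0525, 0.05], [0, 0, 0, -0.0013, 0.0009, 0.0525, 0.05]])

```text
clock: 17.25
eef_pos: [492.7, -198.8, 81.1]
tcp_rot: [-3.141, -0.0, 1.571]
contact_force: [-0.2, 0.8, -1.1]
opening: 0.633
grasp_force: 64.5
```

Scaled: 0.012 m / 0.8 = 0.015, 0.009 m / 0.8 = 0.0113.

move_arm(motion=[[0, 0, 0, 0.0006, -0.0006, 0.0038, 0.05], [0, 0, 0, 0.0006, -0.0006, 0.0075, 0.05], [0, 0, 0, 0.0006, -0.0006, 0.0113, 0.05], [0, 0, 0, 0.0006, -0.0006, 0.015, 0.05], [0, 0, 0, 0.0006, -0.0006, 0.015, 0.05]])

```text
clock: 17.88
eef_pos: [492.3, -198.3, 69.3]
tcp_rot: [-3.141, -0.0, 1.571]
contact_force: [0.3, -0.2, -0.4]
opening: 0.635
grasp_force: 64.5
```

Scaled: 0.0145 m / 0.8 = 0.0181, 0.012 m / 0.8 = 0.015.

move_arm(motion=[[0, 0, 0, 0, 0, 0.0075, 0.05], [0, 0, 0, 0, 0, 0.015, 0.05], [0, 0, 0, 0, 0, 0.0181, 0.05], [0, 0, 0, 0, 0, 0.0181, 0.05]])

```text
clock: 18.38
eef_pos: [492.2, -198.3, 54.7]
tcp_rot: [-3.141, -0.0, 1.571]
contact_force: [-1.2, 0.5, -0.6]
opening: 0.636
grasp_force: 64.5
```

Scaled: 0.12 m / 0.8 = 0.15, -0.11 m / 0.8 = -0.1375.

move_arm(motion=[[0, 0, 0, 0, 0, 0.0019, 0.05], [0, 0, 0, 0, 0, 0.0019, 0.085], [0, 0, 0, 0, 0, 0.0019, 0.085], [0, 0, 0, 0, 0, 0.0019, 0.085], [0, 0, 0, 0, 0, -0.075, 0.085], [0, 0, 0, 0, 0, -0.1375, 0.085], [0, 0, 0, 0.075, 0.0213, -0.1375, 0.085], [0, 0, 0, 0.15, 0.0425, -0.1375, 0.085]])

```text
clock: 19.38
eef_pos: [527.3, -77.7, 166.2]
tcp_rot: [3.139, 0.0, 1.568]
contact_force: [0.3, 0.5, -1.0]
opening: 0.996
grasp_force: 0.0
```

Scaled: 0.31 m / 0.8 = 0.3875, 0.3 m / 0.8 = 0.375.

move_arm(motion=[[0, 0, 0, 0.075, 0.0225, 0, 0.085], [0, 0, 0, 0.15, 0.045, 0.0375, 0.085], [0, 0, 0, 0.225, 0.0675, 0.075, 0.085], [0, 0, 0, 0.3, 0.09, 0.1, 0.085], [0, 0, 0, 0.375, 0.1125, 0.1, 0.085], [0, 0, 0, 0.3875, 0.1158, 0.1, 0.085], [0, 0, 0, 0.3875, 0.1158, 0.1, 0.085]])

```text
clock: 20.25
eef_pos: [619.2, 233.0, 84.9]
tcp_rot: [3.141, 0.0, 1.573]
contact_force: [-0.5, -0.5, -0.3]
opening: 0.999
grasp_force: 0.0
```

Run:
```python
from h import *
from rig import sensors
print(sensors.sense()["eef_pos"])
v,u=np.mgrid[:480,:640]
for n,(a,b) in dict(top=(419,254),scene=(235,233)).items():
    p,h,P=cloud(n); z=P[...,2]
    m=(np.hypot(u-a,v-b)<32)&(z>88)&(z<102)&(np.hypot(P[...,0]-493,P[...,1]+196)<40)&(h[...,1]>90)
    print(n,circ(n,m,96),np.nanmedian(z[m]))
```

```text
[619.19741249 233.02667795  84.87950324]
top (array([ 493.1, -194.8]), 29.7, 300, array([ 493. , -196.2], dtype=float32)) 95.58504671858987
scene (array([ 497. , -192.7]), 30.4, 226, array([ 496.5, -193.6], dtype=float32)) 94.06426324875491
```

Scaled: 0.112 m / 0.8 = 0.14, -0.001 m / 0.8 = -0.0013.

move_arm(motion=[[0, 0, 0, -0.0013, 0, 0.0625, 0.085], [0, 0, 0, -0.0013, 0, 0.125, 0.085], [0, 0, 0, -0.0013, 0, 0.14, 0.085], [0, 0, 0, -0.0013, 0, 0.14, 0.085], [0, 0, 0, -0.0013, 0, 0.14, 0.055], [0, 0, 0, -0.0013, 0, 0.14, 0.055], [0, 0, 0, -0.0013, 0, 0.14, 0.055], [0, 0, 0, -0.0013, 0, 0.14, 0.055]], grip_force=50)

```text
clock: 21.35
eef_pos: [619.2, 230.8, -26.5]
tcp_rot: [3.141, -0.0, 1.571]
contact_force: [0.8, 0.0, 0.4]
opening: 0.647
grasp_force: 0.0
```

Scaled: 0.006 m / 0.8 = 0.0075, 0.001 m / 0.8 = 0.0013.

move_arm(motion=[[0, 0, 0, 0.0013, 0, 0, 0.085], [0, 0, 0, 0.0013, 0, 0, 0.085], [0, 0, 0, 0.0013, 0, 0.0075, 0.085], [0, 0, 0, 0.0013, 0, 0.0075, 0.055], [0, 0, 0, 0.0013, 0, 0.0075, 0.055], [0, 0, 0, 0.0013, 0, 0.0075, 0.055], [0, 0, 0, 0.0013, 0, 0.0075, 0.055]])

```text
clock: 22.22
eef_pos: [618.5, 231.5, -32.5]
tcp_rot: [-3.141, 0.0, 1.571]
contact_force: [-3.4, -1.7, 7.2]
opening: 0.712
grasp_force: 52.4
```

Scaled: -0.19 m / 0.8 = -0.2375, -0.16 m / 0.8 = -0.2.

move_arm(motion=[[0, 0, 0, 0, 0, 0, 0.055], [0, 0, 0, 0, 0, -0.025, 0.055], [0, 0, 0, 0, 0, -0.075, 0.055], [0, 0, 0, 0, 0, -0.1375, 0.055], [0, 0, 0, 0, 0, -0.2, 0.055], [0, 0, 0, 0, 0, -0.2375, 0.055], [0, 0, 0, 0, 0, -0.2375, 0.055]], grip_force=60)

```text
clock: 23.1
eef_pos: [620.9, 232.3, 160.9]
tcp_rot: [3.136, -0.002, 1.571]
contact_force: [0.5, 0.7, -2.0]
opening: 0.708
grasp_force: 65.3
```

Run:
```python
from h import *
from rig import sensors
s=sensors.sense(); print(s["eef_pos"],s["contact_force"],s["opening"])
p,h,P=cloud("scene")
m=(h[...,0]>15)&(h[...,0]<26)&(h[...,1]>130)&(np.hypot(P[...,0]-618,P[...,1]-232)<60)&(P[...,2]>100)
q=P[m]; print(len(q),q.min(0).round(1),q.max(0).round(1),np.median(q,0).round(1))
A=np.c_[q[:,:2],np.ones(len(q))]; print(np.linalg.lstsq(A,q[:,2],rcond=None)[0][:2])
```

```text
[620.9103111  232.3181056  160.85758024] [ 0.4590936   0.70930245 -2.02669104] 0.70838993294679
345 [590.2 194.1 195.3] [676.8 282.3 441.9] [629.8 249.4 201.9]
[ 0.70109882 -0.83503441]
```

Scaled: -0.43 m / 0.8 = -0.5375, -0.392 m / 0.8 = -0.49.

move_arm(motion=[[0, 0, 0, -0.07, -0.0209, 0, 0.055], [0, 0, 0, -0.14, -0.0418, 0, 0.055], [0, 0, 0, -0.21, -0.0625, 0, 0.055], [0, 0, 0, -0.28, -0.0838, 0, 0.055], [0, 0, 0, -0.35, -0.1046, 0, 0.055], [0, 0, 0, -0.42, -0.125, 0, 0.055], [0, 0, 0, -0.49, -0.1463, 0, 0.055], [0, 0, 0, -0.5375, -0.1608, 0, 0.055]])

```text
clock: 24.15
eef_pos: [488.3, -200.1, 155.5]
tcp_rot: [-3.139, -0.001, 1.57]
contact_force: [0.3, -0.0, -1.2]
opening: 0.702
grasp_force: 65.4
```

Scaled: 0.025 m / 0.8 = 0.0313, 0.01 m / 0.8 = 0.0125.

move_arm(motion=[[0, 0, 0, 0, 0, 0.0125, 0.055], [0, 0, 0, 0, 0, 0.0313, 0.055], [0, 0, 0, 0, 0, 0.0313, 0.055], [0, 0, 0, 0, 0, 0.0313, 0.055]])

```text
clock: 24.65
eef_pos: [490.6, -197.4, 131.7]
tcp_rot: [-3.141, -0.0, 1.572]
contact_force: [0.5, -0.4, -1.0]
opening: 0.705
grasp_force: 65.4
```

Scaled: 0.05 m / 0.8 = 0.0625, 0.0017 m / 0.8 = 0.0021.

move_arm(motion=[[0, 0, 0, 0, 0.0021, 0.0125, 0.055], [0, 0, 0, 0, 0.0021, 0.0313, 0.055], [0, 0, 0, 0, 0.0021, 0.05, 0.055], [0, 0, 0, 0, 0.0021, 0.0625, 0.055], [0, 0, 0, 0, 0.0021, 0.0625, 0.055]])

```text
clock: 25.28
eef_pos: [491.4, -198.1, 80.9]
tcp_rot: [-3.14, -0.001, 1.571]
contact_force: [0.0, -0.3, -1.7]
opening: 0.706
grasp_force: 65.4
```

Down past the cone, bottom to about 98.

Scaled: 0.0155 m / 0.8 = 0.0194, 0.012 m / 0.8 = 0.015.

move_arm(motion=[[0, 0, 0, 0.0004, 0.001, 0.005, 0.055], [0, 0, 0, 0.0004, 0.001, 0.01, 0.055], [0, 0, 0, 0.0004, 0.001, 0.015, 0.055], [0, 0, 0, 0.0004, 0.001, 0.0194, 0.055], [0, 0, 0, 0.0004, 0.001, 0.0194, 0.055]])

```text
clock: 25.9
eef_pos: [492.7, -198.2, 66.3]
tcp_rot: [-3.141, 0.0, 1.571]
contact_force: [-1.7, -2.7, -2.5]
opening: 0.706
grasp_force: 65.3
```

Scaled: 0.12 m / 0.8 = 0.15, -0.1 m / 0.8 = -0.125.

move_arm(motion=[[0, 0, 0, 0, 0, 0.0031, 0.055], [0, 0, 0, 0, 0, 0.0031, 0.085], [0, 0, 0, 0, 0, 0.0031, 0.085], [0, 0, 0, 0, 0, 0.0031, 0.085], [0, 0, 0, 0, 0, -0.075, 0.085], [0, 0, 0, 0, 0, -0.125, 0.085], [0, 0, 0, 0.075, -0.0063, -0.125, 0.085], [0, 0, 0, 0.15, -0.0125, -0.125, 0.085]])

```text
clock: 26.9
eef_pos: [483.3, -77.1, 167.4]
tcp_rot: [3.14, -0.0, 1.569]
contact_force: [0.5, 0.8, 0.2]
opening: 0.994
grasp_force: 0.0
```

Scaled: 0.08 m / 0.8 = 0.1, 0.0765 m / 0.8 = 0.0956.

move_arm(motion=[[0, 0, 0, 0.0625, -0.0063, 0, 0.085], [0, 0, 0, 0.0956, -0.0075, 0, 0.085], [0, 0, 0, 0.0956, -0.0075, 0.0625, 0.085], [0, 0, 0, 0.0956, -0.0075, 0.1, 0.085], [0, 0, 0, 0.0956, -0.0075, 0.1, 0.085]])

```text
clock: 27.52
eef_pos: [475.2, -1.3, 85.0]
tcp_rot: [-3.138, -0.0, 1.571]
contact_force: [-0.4, 0.5, 0.9]
opening: 0.997
grasp_force: 0.0
```

Run:
```python
from h import *
from rig import sensors
print(sensors.sense()["eef_pos"])
v,u=np.mgrid[:480,:640]
for n,(a,b) in dict(top=(419,254),scene=(235,233)).items():
    p,h,P=cloud(n); z=P[...,2]
    m=(np.hypot(u-a,v-b)<32)&(z>99)&(z<112)&(np.hypot(P[...,0]-493,P[...,1]+196)<40)&(h[...,1]>90)
    print(n,circ(n,m,106),np.nanmedian(z[m]))
    if n=="top":
        y=(np.hypot(u-a,v-b)<32)&(h[...,0]>20)&(h[...,0]<35)&(h[...,1]>150)&(z>118)
        q=P[y][:,:2]; vv,uu=np.nonzero(y); q=cast(n,np.c_[uu,vv],130)[:,:2].astype(np.float32); print(len(q),q.mean(0),cv2.minAreaRect(q),cv2.fitLine(q,2,0,.01,.01).ravel())
```

```text
[475.20820421  -1.32630526  85.02708087]
top (array([ 493.3, -194.9]), 31.8, 370, array([ 493.2, -198.4], dtype=float32)) 105.8768829869299
54 [ 492.50528 -197.2974 ] ((492.3945617675781, -196.92730712890625), (8.833745002746582, 27.565284729003906), 89.44744873046875) [ 9.9476081e-01 -1.0222959e-01  4.9250531e+02 -1.9729739e+02]
scene (array([ 496.6, -192.9]), 33.4, 305, array([ 496.1, -193.5], dtype=float32)) 104.48525559825885
```

Scaled: 0.109 m / 0.8 = 0.1363, -0.0005 m / 0.8 = -0.0006.

move_arm(motion=[[0, 0, 0, -0.0006, 0.0013, 0.0625, 0.085], [0, 0, 0, -0.0006, 0.0013, 0.125, 0.085], [0, 0, 0, -0.0006, 0.0013, 0.1363, 0.085], [0, 0, 0, -0.0006, 0.0013, 0.1363, 0.085], [0, 0, 0, -0.0006, 0.0013, 0.1363, 0.05], [0, 0, 0, -0.0006, 0.0013, 0.1363, 0.05], [0, 0, 0, -0.0006, 0.0013, 0.1363, 0.05], [0, 0, 0, -0.0006, 0.0013, 0.1363, 0.05]], grip_force=70)

```text
clock: 28.62
eef_pos: [479.2, -2.1, -20.0]
tcp_rot: [3.139, -0.0, 1.57]
contact_force: [-4.8, -1.2, 22.3]
opening: 0.653
grasp_force: 69.3
```

Scaled: -0.18 m / 0.8 = -0.225, -0.13 m / 0.8 = -0.1625.

move_arm(motion=[[0, 0, 0, 0, 0, 0, 0.05], [0, 0, 0, 0, 0, -0.0375, 0.05], [0, 0, 0, 0, 0, -0.1, 0.05], [0, 0, 0, 0, 0, -0.1625, 0.05], [0, 0, 0, 0, 0, -0.225, 0.05], [0, 0, 0, 0, 0, -0.225, 0.05]])

```text
clock: 29.38
eef_pos: [481.0, -2.1, 162.4]
tcp_rot: [3.132, 0.0, 1.571]
contact_force: [0.8, 0.3, -1.6]
opening: 0.653
grasp_force: 76.0
```

```bash
cat > cap.py <<'E'
from h import *
from rig import sensors
s=sensors.sense(); print({k:np.round(s[k],2) for k in("clock","eef_pos","tcp_rot","contact_force","opening")})
c=s["eef_pos"]
for n in("scene","top"):
    p,h,P=cloud(n)
    m=((h[...,0]<8)|(h[...,0]>172))&(h[...,1]>130)&(np.hypot(P[...,0]-c[0],P[...,1]-c[1])<55)&(abs(P[...,2]-c[2]-31)<25)
    q=P[m]; print(n,len(q))
    if len(q)<20: continue
    print(q.min(0).round(1),q.max(0).round(1),np.median(q,0).round(1))
    t=q[q[:,2]>np.percentile(q[:,2],80)-6]
    A=np.c_[t[:,:2]-c[:2],np.ones(len(t))]; print("tilt",np.linalg.lstsq(A,t[:,2],rcond=None)[0].round(3),len(t))
    w=(p.min(2)>110)&(h[...,1]<90)&(np.hypot(P[...,0]-c[0],P[...,1]-c[1])<40)&(abs(P[...,2]-c[2]-40)<15)
    print("white",P[w].round(0).tolist()[:12])
E
python3 cap.py
```

```text
{'clock': np.float64(29.38), 'eef_pos': array([481.02,  -2.06, 162.41]), 'tcp_rot': array([3.13, 0.  , 1.57]), 'contact_force': array([ 0.76,  0.34, -1.6 ]), 'opening': np.float64(0.65)}
scene 271
[449.6 -22.4 187.5] [521.8  28.4 217.8] [481.   12.2 202.2]
tilt [ 3.70000e-02 -7.70000e-02  2.03908e+02] 207
white []
top 28
[474.7  15.5 199. ] [487.8  27.9 203.9] [479.6  23.7 201.4]
tilt [5.80000e-02 8.10000e-02 1.99482e+02] 28
white []
```

Scaled: -0.1953 m / 0.8 = -0.2441, 0.0114 m / 0.8 = 0.0143, 0.63 rad / 2 = 0.315.

move_arm(motion=[[0, 0, 0.08, -0.0625, 0.0038, 0, 0.05], [0, 0, 0.16, -0.125, 0.0075, 0, 0.05], [0, 0, 0.24, -0.1875, 0.0113, 0, 0.05], [0, 0, 0.315, -0.2441, 0.0143, 0, 0.05], [0, 0, 0.315, -0.2441, 0.0143, 0, 0.05], [0, 0, 0.315, -0.2441, 0.0143, 0, 0.05], [0, 0, 0.315, -0.2441, 0.0143, 0, 0.05]])

```text
clock: 30.35
eef_pos: [488.8, -196.2, 156.9]
tcp_rot: [-3.14, 0.0, 0.943]
contact_force: [1.1, 0.2, -0.1]
opening: 0.648
grasp_force: 76.0
```

```bash
python3 cap.py
python3 - <<'E'
from h import *
p,_=grab_frame("scene"); cv2.imwrite("pics/s6.png",cv2.resize(p[150:260,180:290],(600,600),interpolation=cv2.INTER_CUBIC)[:,:,::-1])
E
```

```text
{'clock': np.float64(30.35), 'eef_pos': array([ 488.84, -196.15,  156.93]), 'tcp_rot': array([-3.14,  0.  ,  0.94]), 'contact_force': array([ 1.1 ,  0.23, -0.06]), 'opening': np.float64(0.65)}
scene 452
[ 460.2 -224.7  178.5] [ 520.5 -166.3  208.4] [ 493.8 -188.8  196.3]
tilt [-1.90000e-02  6.00000e-03  1.96955e+02] 337
white []
top 160
[ 474.2 -191.   181.5] [ 519.2 -165.3  203.1] [ 497.  -174.2  198.6]
tilt [-3.00000e-03 -9.00000e-03  1.99021e+02] 140
white []
```

View pics/s6.png

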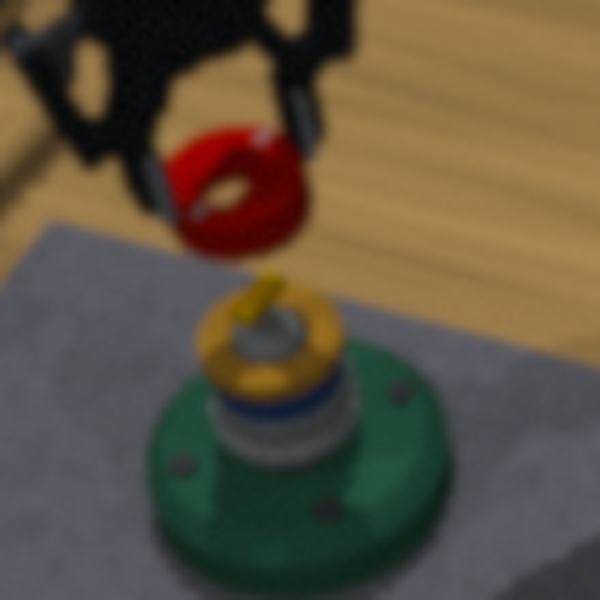

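The stack is seated. The cap's marks at (263,138) and (198,208) run parallel to the T bar, from (240,315) to (275,282).

Scaled: 0.038 m / 0.8 = 0.0475, 0.035 m / 0.8 = 0.0438.

move_arm(motion=[[0, 0, 0, 0.0013, 0.0044, 0.0188, 0.05], [0, 0, 0, 0.0013, 0.0044, 0.0438, 0.05], [0, 0, 0, 0.0013, 0.0044, 0.0475, 0.05], [0, 0, 0, 0.0013, 0.0044, 0.0475, 0.05]])

```text
clock: 31.0
eef_pos: [492.7, -198.5, 119.3]
tcp_rot: [-3.141, 0.0, 0.941]
contact_force: [0.4, -0.6, -1.3]
opening: 0.647
grasp_force: 75.9
```

Scaled: 0.02 m / 0.8 = 0.025, 0.016 m / 0.8 = 0.02.

move_arm(motion=[[0, 0, 0, 0.0009, -0.0009, 0.01, 0.05], [0, 0, 0, 0.0009, -0.0009, 0.02, 0.05], [0, 0, 0, 0.0009, -0.0009, 0.025, 0.05], [0, 0, 0, 0.0009, -0.0009, 0.025, 0.05]])

```text
clock: 31.5
eef_pos: [492.4, -197.5, 99.2]
tcp_rot: [-3.141, 0.0, 0.941]
contact_force: [-0.3, -0.2, -2.0]
opening: 0.654
grasp_force: 76.0
```

Scaled: 0.006 m / 0.8 = 0.0075, 0.004 m / 0.8 = 0.005.

move_arm(motion=[[0, 0, 0, 0, 0, 0.0025, 0.05], [0, 0, 0, 0, 0, 0.005, 0.05], [0, 0, 0, 0, 0, 0.0075, 0.05], [0, 0, 0, 0, 0, 0.0075, 0.05]])

```text
clock: 32.0
eef_pos: [492.5, -197.6, 93.4]
tcp_rot: [-3.141, 0.0, 0.941]
contact_force: [-0.1, 0.4, -0.8]
opening: 0.648
grasp_force: 76.0
```

Scaled: 0.008 m / 0.8 = 0.01, 0.006 m / 0.8 = 0.0075.

move_arm(motion=[[0, 0, 0, 0, 0, 0.0025, 0.05], [0, 0, 0, 0, 0, 0.005, 0.05], [0, 0, 0, 0, 0, 0.0075, 0.05], [0, 0, 0, 0, 0, 0.01, 0.05], [0, 0, 0, 0, 0, 0.01, 0.05]])

```text
clock: 32.62
eef_pos: [492.7, -197.6, 85.7]
tcp_rot: [3.141, -0.0, 0.941]
contact_force: [-1.8, 1.2, 4.7]
opening: 0.65
grasp_force: 76.6
```

move_arm(motion=[[0, 0, 0, 0, 0, 0.0025, 0.05], [0, 0, 0, 0, 0, 0.005, 0.05], [0, 0, 0, 0, 0, 0.0075, 0.05], [0, 0, 0, 0, 0, 0.01, 0.05], [0, 0, 0, 0, 0, 0.0106, 0.05], [0, 0, 0, 0, 0, 0.0106, 0.05]], grip_force=100)

```text
clock: 33.38
eef_pos: [492.9, -197.7, 77.6]
tcp_rot: [3.141, -0.0, 0.941]
contact_force: [-3.0, 1.7, 8.8]
opening: 0.638
grasp_force: 104.9
```

Scaled: 0.0012 m / 0.8 = 0.0015, 0.4 rad / 2 = 0.2.

move_arm(motion=[[0, 0, 0, 0, 0, 0.0015, 0.05], [0, 0, 0.05, 0, 0, 0.0015, 0.05], [0, 0, 0.125, 0, 0, 0.0015, 0.05], [0, 0, 0.2, 0, 0, 0.0015, 0.05]])

```text
clock: 33.88
eef_pos: [492.8, -198.1, 76.6]
tcp_rot: [3.14, 0.0, 0.536]
contact_force: [-3.9, -1.2, 10.2]
opening: 0.641
grasp_force: 105.0
```

Scaled: 1.17 rad / 2 = 0.585.

move_arm(motion=[[0, 0, 0.085, 0, 0, 0, 0.05], [0, 0, 0.17, 0, 0, 0, 0.05], [0, 0, 0.255, 0, 0, 0, 0.05], [0, 0, 0.34, 0, 0, 0, 0.05], [0, 0, 0.425, 0, 0, 0, 0.05], [0, 0, 0.51, 0, 0, 0, 0.05], [0, 0, 0.585, 0, 0, 0, 0.05], [0, 0, 0.585, 0, 0, 0, 0.05]])

```text
clock: 34.88
eef_pos: [492.5, -197.8, 76.5]
tcp_rot: [3.141, -0.0, -0.631]
contact_force: [-3.3, 0.6, 10.2]
opening: 0.637
grasp_force: 105.1
```

Run:
```python
from h import *
from rig import sensors
s=sensors.sense(); print(s)
p,_=grab_frame("scene"); cv2.imwrite("pics/s7.png",p[:,:,::-1])
```

```text
{'clock': 34.875, 'qpos': array([-3.84520491e-01,  3.62467801e-01,  1.93847381e+00, -3.28815390e-04,
        8.40600899e-01,  1.81793363e+00]), 'qvel': array([ 0.00213378, -0.00080508, -0.00108077,  0.0031262 , -0.00077653,
       -0.05523543]), 'joint_efforts': array([  0.57858104, -48.21763158, -25.55881798,   0.13144619,
        -1.36849422,   0.77819182]), 'eef_pos': array([ 492.50426706, -197.77974031,   76.51329919]), 'tcp_rot': array([ 3.14136736e+00, -1.08524089e-04, -6.31438465e-01]), 'contact_force': array([-3.26830831,  0.55986129, 10.22466834]), 'wrist_torque': array([ 0.09350693,  0.768771  , -0.15789851]), 'grasp_force': 105.11931224260479, 'opening': 0.6374668225164372}
```

Scaled: -0.0035 m / 0.8 = -0.0044, -0.003 m / 0.8 = -0.0038.

move_arm(motion=[[0, 0, 0, 0, 0, -0.0013, 0.05], [0, 0, 0, 0, 0, -0.0025, 0.05], [0, 0, 0, 0, 0, -0.0038, 0.05], [0, 0, 0, 0, 0, -0.0044, 0.05], [0, 0, 0, 0, 0, -0.0044, 0.05]])

```text
clock: 35.55
eef_pos: [492.5, -197.8, 79.7]
tcp_rot: [3.141, -0.0, -0.629]
contact_force: [-2.8, 0.1, 7.7]
opening: 0.635
grasp_force: 104.6
```

Scaled: -0.1 m / 0.8 = -0.125, -0.04 m / 0.8 = -0.05.

move_arm(motion=[[0, 0, 0, 0, 0, 0, 0.06], [0, 0, 0, 0, 0, 0, 0.085], [0, 0, 0, 0, 0, 0, 0.085], [0, 0, 0, 0, 0, 0, 0.085], [0, 0, 0, 0, 0, -0.05, 0.085], [0, 0, 0, 0, 0, -0.125, 0.085]], grip_force=20)

```text
clock: 36.3
eef_pos: [491.3, -197.1, 178.9]
tcp_rot: [3.141, 0.004, -0.629]
contact_force: [1.3, -0.2, -0.1]
opening: 0.996
grasp_force: 0.0
```

move_arm(motion=[[0, 0, 0, -0.0625, 0.0625, 0, 0.085], [0, 0, 0, -0.1, 0.1125, 0, 0.085], [0, 0, 0, -0.15, 0.1625, 0, 0.085], [0, 0, 0, -0.15, 0.1625, 0, 0.085]])

```text
clock: 36.8
eef_pos: [315.8, -231.8, 179.2]
tcp_rot: [3.141, 0.001, -0.632]
contact_force: [-0.5, -0.2, -1.1]
opening: 0.993
grasp_force: 0.0
```

Run:
```python
from h import *
from rig import sensors
print(sensors.sense()["eef_pos"])
v,u=np.mgrid[:480,:640]
for n,(a,b) in dict(top=(424,250),scene=(235,228)).items():
    p,h,P=cloud(n); z=P[...,2]
    m=(np.hypot(u-a,v-b)<40)&(z>110)&(z<135)&(np.hypot(P[...,0]-493,P[...,1]+196)<45)&((h[...,0]<8)|(h[...,0]>172))&(h[...,1]>120)
    if m.sum(): print(n,circ(n,m,122),np.nanmedian(z[m]))
    crop=cv2.resize(p[b-40:b+40,a-40:a+40],(400,400),interpolation=cv2.INTER_CUBIC)
    o=crop if n=="top" else np.hstack([o,crop])
cv2.imwrite("pics/fin.png",o[:,:,::-1])
```

```text
[ 315.7948639  -231.84401793  179.17337467]
top (array([ 493.1, -196.8]), 31.4, 431, array([ 492.2, -196.7], dtype=float32)) 121.51438118608189
scene (array([ 501.5, -195.3]), 32.9, 295, array([ 500.3, -194.2], dtype=float32)) 120.21118336935831
```

View pics/fin.png

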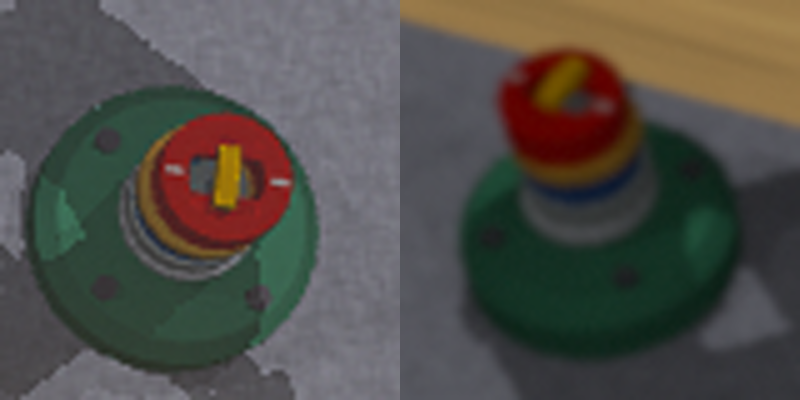

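The cap is locked: the bar, at about (228,178), lies across the slot, whose marks are at (173,170) and (280,182). Its top reads about 122 mm high, as expected. Handing in.

```bash
python3 -c "
from rig import order
print(order.sign_off())"
```

```text
the job is handed in; nothing more can be done
None
```

The bearing, blue spacer and brass washer are seated on the shaft and the red cap is locked across the T head (its top about 122 mm high, as it should be when locked). The job is handed in at about 37 s of the 72 s; the hand-in returned no verdict.

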